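# Open a two-part rubber mould by its corner ear and show the cavity

### The arm

A 6-joint arm with a two-finger parallel gripper is mounted at the origin on a cart in front of the work surface, level with it; the furniture and walls round the work are solid. World frame = base frame: x ahead of the robot, y to its left, z up, the work surface at z = 0. Lengths are in m, angles in rad, forces in N, time in s.
With the tool pointing down it reaches from about 0.3 to 0.775 m from the base axis. Payload 14.6 kg.
Tool frame: the origin (TCP) lies between the finger pads; the fingertips stand 19 mm ahead of it and the grasp point (between the pads) is the TCP (ctrl.finger_overhang is the distance from the TCP to the fingertips, in m); z points along the fingers, y is the direction in which the jaws open and shut (so a half turn about z gives the same grasp; the last joint's range is limited). The gripper opens to 94 mm and grips with 3 to 60 N. Pads are 16 mm wide; open, the fingers measure 119 mm over their backs; the gripper's body (75 mm by 177 mm) begins 78 mm behind the grasp point.
Start: joints at [-1.343, 0.3, 1.521, -0, 1.321, -0.067], TCP at [0.16, -0.526, 0.224] pointing down, gripper open.
Joint ranges: [-3.03, 3.03], [-0.79, 2.21], [0.23, 2.52], [-1.04, 4.18], [0, 3.07], [-2.55, 2.55]. Speed limits (rad/s): [2.22, 2.22, 2.57, 3.14, 3.14, 3.14].

### API

Orientations are given as [roll, pitch, yaw] about the fixed x, y, z axes, in that order (R = Rz(yaw) Ry(pitch) Rx(roll)).
In Python, from station import ctrl gives the robot as it stands.
- The arm moves only by the tool send_rows, never from a script. Its argument "series" is a list of rows, each a list of 7 numbers: the turn, a rotation vector about the tool's x, y, z in degrees, then the shift along the tool's x, y, z in m, then the gripper's target within -1 to 1 (fully open at 1, half-way at 0, shut at -1). A call has 1 to 8 rows; each row is the pose to reach, as a shift and turn from the pose commanded when the call began, along the tool's axes at that moment; what a row does not reach only later rows make up. A row lasts 1/10 s, in which the tool goes at most 50 mm and 8.59 degrees, less where a joint would pass 70% of its speed; a pose out of reach is approached as far as the arm can. A call with a gripper value outside its range is refused whole. The fingers move at their own pace and stop on an object; "force" is the grip in N (left out, the last holds). Time passes only in rows, so rows that repeat a pose let the fingers close. It gives the time, the measured TCP pose, the force and the opening at its end, in the units of the state.
- ctrl.get_obs(): the state, without advancing time (a new reading comes with each control period).
- ctrl.camera(name): name is "side" or "top" or "wrist"; returns a dict with "pixels" (480x640x3 uint8, red, green, blue), "z_map" (480x640 float32, m along the optical axis (not along the pixel's ray), 0 where there is no reading), "fov_y" (degrees; the focal length in pixels is half the picture's height over the tangent of half this angle, whatever the lens; pixels are square), "cx", "cy" (the principal point, pixels), "R" (3x3) and "t" (3): a world point X has camera coordinates R X + t. Camera axes: x right, y down, z forward; pixel columns grow to the right and rows downward; lengths in m; the calibration is good to about 2 mm. A picture is of the moment at which its call begins.
- ctrl.hand_in(): hands the job in, once; it reports no verdict.
The state is a dict: "time_s": time; "qpos": joint angles; "joint_vel": joint speeds; "tau": joint torques, N m; "ee_pos": TCP position; "eef_rot": TCP orientation; "force": force on the tool from outside, world axes, zero at the start; "moment": the same for the moment, N m; "grip_width": finger opening in m.
Only numpy, scipy, OpenCV 4.12 (cv2) and the standard library are available. Lean on these libraries where they do the work, as an engineer would, in place of code of your own. Each camera call takes 0.05 s, during which the arm holds its last target.

### The job

A freshly injected two-part rubber mould is sitting in its bench nest, its upper half stuck fast on the sprung studs of the lower half. Take the upper half by the ear at its corner and peel it open, that corner first, raised by a good centimetre while the opposite corner still stays seated, so that the blue wax ring stays where it lies on the lower half; then lift the half right off and finish still holding it by the ear, at rest, its middle more than 10 cm above the lower half and tipped up at least 30 degrees from level, so that its cavity can be looked into. Leave the talc pot, the tweezers and the closed mould alone.

Things in the scene. Friction and masses are not known exactly. Their poses are not given: they have to be found in the camera images.
- nest: Fixed aluminium plate 128 x 100 x 6 mm with stops to 18 mm above the bench; it holds the fixed lower half (86 x 66 x 24 mm, cream and dark pink, face 30 mm above the bench). Origin: centre of its underside, x along the 86 mm side, z up. Brass studs 8 mm across, 8 mm high, with sprung sides stand on the face at x +-33, y +-23 mm; each grips the upper half until it has risen 6 mm there.
- upper_half: Loose upper half, rubber 86 x 66 x 16 mm (cream back, pink face layer), 0.11 kg, face down on the lower half, axes parallel to the nest's. Origin: centre of its moulding face (underside); z away from the face, up while seated. The face has four stud sockets and a round cavity 40 mm wide, 9 mm deep over the wax ring. Stuck: about 20 N pulled off square, about 8 N when lifted by the ear.
- ear (a point): Middle of the opening ear, where to grip: a tongue 16 mm wide with flat upright sides, 12 mm thick, pointing outward along the diagonal from the upper half's corner at x -43, y -33 mm and ending 26 mm past it. This point is 13 mm past the corner, half-way up the ear, 9 mm above the moulding face (39 mm above the bench while seated). At the start the ear points roughly at the robot.
- far_corner (a point): On the upper half: its lower corner (level with the moulding face) diagonally opposite the ear, x +43, y +33 mm from its origin, 121 mm horizontally from the ear point. The half tips about this corner as it is peeled.
- far_seat (a point): On the nest: the point of the lower half's face where far_corner lies while seated, 30 mm above the bench.
- seat (a point): On the nest: centre of the lower half's face, 30 mm above the bench; the middle of the wax ring lies here.
- pattern_center (a point): Middle of the loose blue wax ring with its short sprue, 34 x 22 x 4 mm, which lies on the lower half's face, out of sight under the upper half.
- talc_pot: Bystander: round pale grey plastic pot, 71 mm across, 45 mm high, on the bench to the left; origin centre of its underside.
- tweezers: Bystander: steel tweezers 122 x 12 x 10 mm lying on the bench to the right; origin under their middle, x along them.
- closed_mould: Bystander: closed pink rubber mould 82 x 55 x 28 mm on the bench to the left, next in turn; origin centre of its underside.

How it is judged:
By the outcome, as a careful person would: the job done as asked, in the order asked, and still so for the second after the job is handed in, while the arm keeps its last pose, push and grip.
It also fails if it takes over 38 s, if anything falls off the work surface, if the arm or the gripper's body presses on something with over 40 N, if the wrist force passes 120 N, or if a joint passes its speed limit or range.

## Working session

There is one attempt and no reset: what is moved stays moved. The work goes in short steps, Python scripts to look and compute and a tool call to move; the robot and the scene stay as the last step left them, time stands still between calls to the robot, and variables do not carry over. Pictures are saved under pics/ and viewed, and the job is handed in when it is done.

Besides the shell and the picture viewer there is one more tool, called as name([rows], argument=value, ...), one row to a line, values as JSON. send_rows: Moves the arm, as the interface text tells. Its arguments: {"type":"object","properties":{"series":{"type":"array"},"force":{"type":"number"}},"required":["series"]}

```bash
ls; mkdir -p pics; python3 - <<'E'
from station import ctrl
import cv2, pickle
o=ctrl.get_obs(); print(o, ctrl.finger_overhang)
for n in ['side','top']:
    c=ctrl.camera(n); pickle.dump(c,open(f'{n}0.pkl','wb'))
    cv2.imwrite(f'pics/{n}0.png',c['pixels'][:,:,::-1]); print(n,c['fov_y'],c['cx'],c['cy'],c['R'],c['t'])
E
```

```text
pics
{'time_s': 0.0, 'qpos': array([-1.34258007e+00,  3.00477038e-01,  1.52158266e+00,  1.10976581e-05,
        1.32069618e+00, -6.66148044e-02]), 'joint_vel': array([ 0.00016141,  0.00031731, -0.00053619, -0.00172   , -0.00113058,
        0.00165788]), 'tau': array([ 3.25051100e-03, -5.31797647e+01, -3.52730727e+01,  7.08293659e-02,
        2.42868107e-02, -9.35314324e-05]), 'ee_pos': array([ 0.15975544, -0.52603567,  0.22388239]), 'eef_rot': array([-3.14043273e+00, -8.81556920e-05,  2.94828262e-01]), 'force': array([ 0.50461673, -0.31122188,  0.41230793]), 'moment': array([-0.01240894,  0.06231556,  0.03612011]), 'grip_width': 0.09393541693043352} 0.019
side 57.98876470036457 322.8397831488013 235.18226767785183 [[ 0.99810788 -0.0611149  -0.00675454]
 [-0.02706261 -0.33800319 -0.94075579]
 [ 0.05521114  0.93915857 -0.33901757]] [-0.56987811  0.09526297  0.91241824]
top 53.391089895591065 324.18799799651435 242.27014696684552 [[-2.77375227e-03 -9.99883340e-01  1.50203920e-02]
 [-9.83246955e-01 -1.06111618e-05 -1.82278426e-01]
 [ 1.82257320e-01 -1.52743499e-02 -9.83132221e-01]] [0.00896397 0.58030325 0.8700621 ]
```

View pics/side0.png

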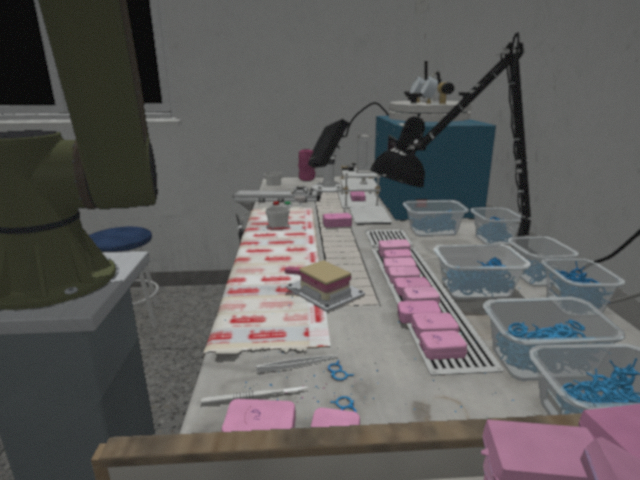

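View pics/top0.png

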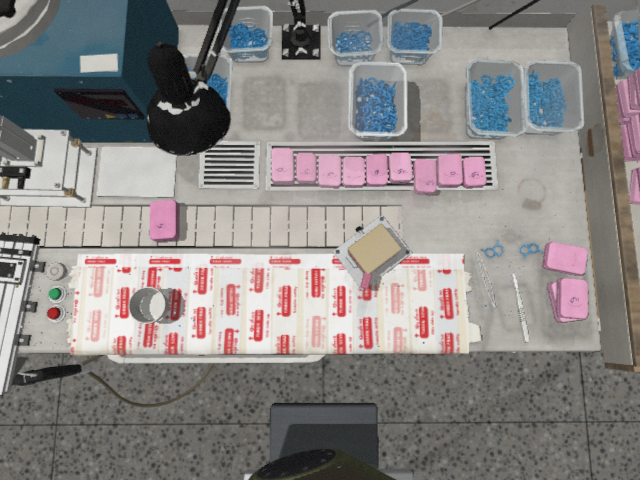

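The top view shows the mould at about (375,250), with its pink ear pointing at the robot near (367,280). I'll measure it.

```bash
cat > h.py <<'E'
import numpy as np,cv2,pickle
def K(c):
    f=240/np.tan(np.radians(c['fov_y']/2)); return f,c['cx'],c['cy']
def ray(c,u,v,z):
    f,cx,cy=K(c); R,t=np.array(c['R']),np.array(c['t'])
    d=R.T@np.array([(u-cx)/f,(v-cy)/f,1]); o=-R.T@t
    return o+d*(z-o[2])/d[2]
def proj(c,X):
    f,cx,cy=K(c); p=np.array(c['R'])@np.array(X)+c['t']; return np.array([f*p[0]/p[2]+cx,f*p[1]/p[2]+cy])
E
python3 - <<'E'
from h import *
c=pickle.load(open('top0.pkl','rb'))
im=c['pixels']; cr=im[205:300,325:425,::-1]
cv2.imwrite('pics/crop0.png',cv2.resize(cr,None,fx=6,fy=6,interpolation=cv2.INTER_NEAREST))
hsv=cv2.cvtColor(im,cv2.COLOR_RGB2HSV)
print(hsv[245,375],hsv[282,366])
m=cv2.inRange(hsv,(15,50,90),(32,150,255)); m[:205]=0;m[300:]=0;m[:,:325]=0;m[:,425:]=0
m=cv2.morphologyEx(m,cv2.MORPH_OPEN,np.ones((3,3)))
cs,_=cv2.findContours(m,cv2.RETR_EXTERNAL,cv2.CHAIN_APPROX_NONE)
k=max(cs,key=cv2.contourArea); print(cv2.contourArea(k))
P=np.array([ray(c,*p[0],0.046)[:2] for p in k])*1000
r=cv2.minAreaRect(P.astype(np.float32)); print(r); print(cv2.boxPoints(r)); 
z=c['z_map']; print(z[245,375],z[280,367])
f,cx,cy=K(c)
for u,v in [(375,245),(367,280)]:
    X=np.array(c['R']).T@(np.array([(u-cx)/f,(v-cy)/f,1])*z[v,u]-c['t']); print(X)
E
```

```text
[ 21  63 186] [171  95 180]
1350.0
((569.3860473632812, -89.60857391357422), (65.28015899658203, 84.590087890625), 36.59886169433594)
[[ 517.96497   -75.11318 ]
 [ 568.3983   -143.02458 ]
 [ 620.8071   -104.103966]
 [ 570.3738    -36.192566]]
0.9336496 0.92062104
[ 0.57666919 -0.09138862  0.04364681]
[ 0.50803431 -0.0743741   0.04391073]
```

View pics/crop0.png

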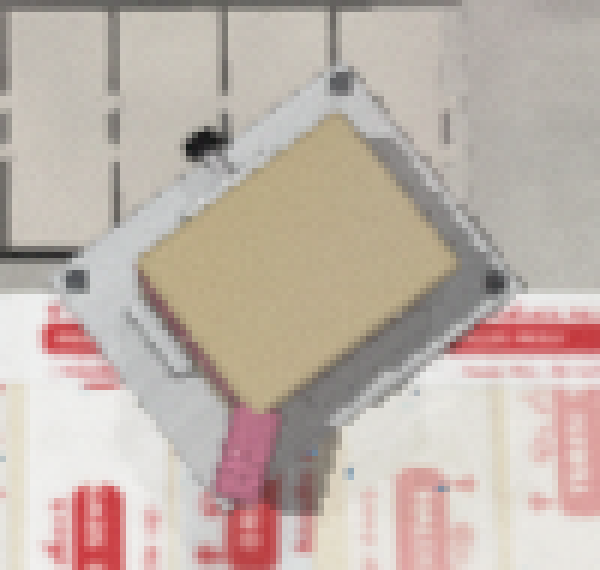

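```bash
python3 - <<'E'
from h import *
from scipy.spatial.transform import Rotation as Ro
c=pickle.load(open('top0.pkl','rb')); im=c['pixels']
hsv=cv2.cvtColor(im,cv2.COLOR_RGB2HSV)
m=cv2.inRange(hsv,(160,70,100),(178,150,255)); m[:268]=0;m[292:]=0;m[:,:355]=0;m[:,376:]=0
cs,_=cv2.findContours(m,cv2.RETR_EXTERNAL,cv2.CHAIN_APPROX_NONE)
k=max(cs,key=cv2.contourArea); print(cv2.contourArea(k), k[:,0].min(0),k[:,0].max(0))
P=np.array([ray(c,*p[0],0.045)[:2] for p in k])*1000
r=cv2.minAreaRect(P.astype(np.float32)); print(r,cv2.boxPoints(r))
# planned ear from rect
ctr=np.array([569.4,-89.6]); x=np.array([50.43,-67.91]);x/=np.linalg.norm(x);y=np.array([-x[1],x[0]])
ear=ctr-x*(43+13*43/54.2)-y*(33+13*33/54.2); far=ctr+43*x+33*y; d=(far-ear)/np.linalg.norm(far-ear)
print('ear',ear,'far',far,'yaw d',np.degrees(np.arctan2(d[1],d[0])),'L',np.linalg.norm(far-ear))
from station import ctrl
o=ctrl.get_obs(); R0=Ro.from_euler('xyz',o['eef_rot'])
yaw=np.arctan2(d[1],d[0]); 
R1=Ro.from_euler('xyz',[np.pi,0,yaw])
print('rotvec deg',(R0.inv()*R1).as_rotvec(degrees=True),'shift',R0.inv().apply(np.r_[ear/1000,0.15]-o['ee_pos']))
E
```

```text
103.5 [361 272] [371 289]
((506.60614013671875, -71.66465759277344), (15.812498092651367, 32.75347137451172), 77.58161926269531) [[488.91235  -75.86413 ]
 [520.8995   -82.90772 ]
 [524.2999   -67.46519 ]
 [492.3128   -60.421593]]
ear [504.76646482 -71.19077583] far [ 621.53002391 -104.44791592] yaw d -15.898259546450632 L 121.40743839631982
rotvec deg [-5.91214184e-02  1.46554226e-02  3.27883397e+01] shift [ 0.46228831 -0.33493246  0.07431004]
```

send_rows([
  [0,0,32.8,0.462,-0.335,0.074,0.06],
  [0,0,32.8,0.462,-0.335,0.074,0.06],
  [0,0,32.8,0.462,-0.335,0.074,0.06],
  [0,0,32.8,0.462,-0.335,0.074,0.06],
  [0,0,32.8,0.462,-0.335,0.074,0.06],
  [0,0,32.8,0.462,-0.335,0.074,0.06],
  [0,0,32.8,0.462,-0.335,0.074,0.06],
  [0,0,32.8,0.462,-0.335,0.074,0.06],
], force=50)

```text
time_s: 0.9
ee_pos: [0.3935, -0.2175, 0.1743]
eef_rot: [3.142, -0.0, -0.278]
force: [0.4, -1.0, 0.2]
grip_width: 0.0496
```

```bash
cat > tgt.py <<'E'
import sys
from h import *
from scipy.spatial.transform import Rotation as Ro
from station import ctrl
def delta(pos,yaw,tilt):
    o=ctrl.get_obs(); R0=Ro.from_euler('xyz',o['eef_rot'])
    R1=Ro.from_euler('xyz',[np.pi,0,yaw],)*Ro.from_rotvec([0,tilt,0])
    print(o['time_s'],np.round(o['ee_pos'],4),np.round(o['eef_rot'],3),np.round(o['force'],1),o['grip_width'],np.round(o['qpos'],2))
    print('rotvec',np.round((R0.inv()*R1).as_rotvec(degrees=True),2),'shift',np.round(R0.inv().apply(np.array(pos)-o['ee_pos']),4))
E
python3 - <<'E'
from tgt import *
delta([.505,-.0715,.15],np.radians(-15.9),np.radians(15))
E
```

```text
0.9 [ 0.3935 -0.2175  0.1743] [ 3.142 -0.    -0.278] [ 0.4 -1.   0.2] 0.04960912557080178 [-0.59  0.13  1.85 -0.    1.16  1.26]
rotvec [ 1.0e-02  1.5e+01 -2.0e-02] shift [ 0.0672 -0.1709  0.0243]
```

send_rows([
  [0,15,0,0.067,-0.171,0.024,0.06],
  [0,15,0,0.067,-0.171,0.024,0.06],
  [0,15,0,0.067,-0.171,0.024,0.06],
  [0,15,0,0.067,-0.171,0.024,0.06],
  [0,15,0,0.067,-0.171,0.024,0.06],
  [0,15,0,0.067,-0.171,0.024,0.06],
  [0,15,0,0.067,-0.171,0.024,0.06],
])

```text
time_s: 1.6
ee_pos: [0.5036, -0.074, 0.1505]
eef_rot: [3.141, -0.261, -0.278]
force: [0.8, 0.7, -0.6]
grip_width: 0.0497
```

```bash
python3 - <<'E'
from tgt import *
delta([.505,-.0715,.044],np.radians(-15.9),np.radians(15))
c=ctrl.camera('wrist'); pickle.dump(c,open('w1.pkl','wb')); cv2.imwrite('pics/w1.png',c['pixels'][:,:,::-1])
E
```

```text
1.6 [ 0.5036 -0.074   0.1505] [ 3.141 -0.261 -0.278] [ 0.8  0.7 -0.6] 0.049731545370891604 [-0.21  0.16  1.9  -0.02  0.82  1.65]
rotvec [ 0.02  0.02 -0.05] shift [-0.0269 -0.0028  0.103 ]
```

View pics/w1.png

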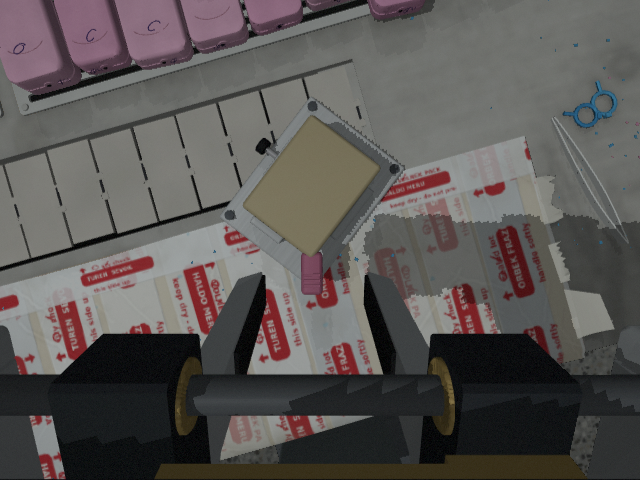

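```bash
python3 - <<'E'
from tgt import *
c=pickle.load(open('w1.pkl','rb')); im=c['pixels']
hsv=cv2.cvtColor(im,cv2.COLOR_RGB2HSV)
m=cv2.inRange(hsv,(15,40,90),(32,150,255)); m[:90]=0;m[280:]=0;m[:,:220]=0;m[:,410:]=0
m=cv2.morphologyEx(m,cv2.MORPH_OPEN,np.ones((3,3)))
k=max(cv2.findContours(m,cv2.RETR_EXTERNAL,cv2.CHAIN_APPROX_NONE)[0],key=cv2.contourArea)
P=np.array([ray(c,*p[0],0.046)[:2] for p in k])*1000
r=cv2.minAreaRect(P.astype(np.float32)); print(r); B=cv2.boxPoints(r);print(B)
print('ear hsv',hsv[265,312],hsv[287,312])
m=cv2.inRange(hsv,(160,70,100),(178,160,255)); m[:252]=0;m[300:]=0;m[:,:296]=0;m[:,324:]=0
k=max(cv2.findContours(m,cv2.RETR_EXTERNAL,cv2.CHAIN_APPROX_NONE)[0],key=cv2.contourArea)
print(k[:,0].min(0),k[:,0].max(0))
for u,v in [(302,253),(322,253),(312,253),(312,279),(302,279),(322,279)]: print((u,v),ray(c,u,v,.045).round(4))
P=np.array([ray(c,*p[0],0.045)[:2] for p in k])*1000
r=cv2.minAreaRect(P.astype(np.float32)); print(r); print(cv2.boxPoints(r))
cv2.imwrite('pics/w1c.png',cv2.resize(im[240:310,270:360,::-1],None,fx=6,fy=6))
E
```

```text
((569.5255126953125, -89.72857666015625), (64.17904663085938, 84.26438903808594), 36.72347640991211)
[[ 518.61163   -75.14638 ]
 [ 568.99786  -142.68687 ]
 [ 620.4394   -104.310776]
 [ 570.05316   -36.77028 ]]
ear hsv [168  96 117] [168 102 117]
[302 254] [319 293]
(302, 253) [ 0.5242 -0.0702  0.045 ]
(322, 253) [ 0.5201 -0.0843  0.045 ]
(312, 253) [ 0.5222 -0.0772  0.045 ]
(312, 279) [ 0.5038 -0.072   0.045 ]
(302, 279) [ 0.5058 -0.0649  0.045 ]
(322, 279) [ 0.5017 -0.079   0.045 ]
((507.9652404785156, -72.02885437011719), (12.50021743774414, 28.689332962036133), 73.9914779663086)
[[492.4532  -74.08061]
 [520.02997 -81.99257]
 [523.4773  -69.9771 ]
 [495.9005  -62.06514]]
```

View pics/w1c.png

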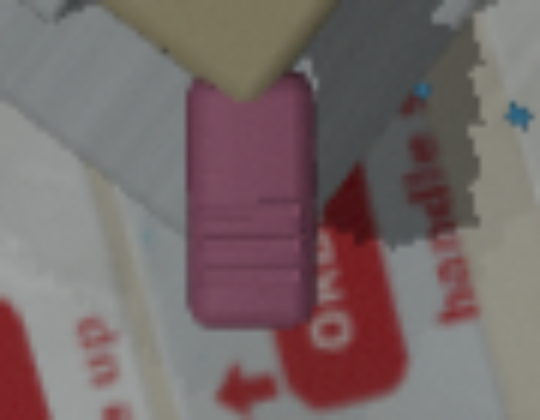

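send_rows([
  [0,0,0,-0.012,-0.003,0.04,0.06],
  [0,0,0,-0.019,-0.003,0.072,0.06],
  [0,0,0,-0.024,-0.003,0.09,0.06],
  [0,0,0,-0.027,-0.003,0.101,0.06],
  [0,0,0,-0.0277,-0.003,0.106,0.06],
  [0,0,0,-0.0277,-0.003,0.106,0.06],
  [0,0,0,-0.0277,-0.003,0.106,0.06],
])

```text
time_s: 2.35
ee_pos: [0.5061, -0.0708, 0.0419]
eef_rot: [-3.141, -0.263, -0.278]
force: [0.1, -0.3, 0.3]
grip_width: 0.0498
```

```bash
python3 - <<'E'
from tgt import *
delta([.505,-.0715,.041],np.radians(-15.9),np.radians(15))
for n in ['wrist','side']:
    c=ctrl.camera(n); cv2.imwrite(f'pics/{n}2.png',c['pixels'][:,:,::-1] if n=='wrist' else cv2.resize(c['pixels'][220:340,240:400,::-1],None,fx=4,fy=4))
E
```

```text
2.35 [ 0.5061 -0.0708  0.0419] [-3.141 -0.263 -0.278] [ 0.1 -0.3  0.3] 0.04981486437254836 [-0.2   0.35  1.97 -0.04  0.56  1.68]
rotvec [ 0.   -0.08 -0.03] shift [-0.0011  0.0009  0.0007]
```

View pics/wrist2.png

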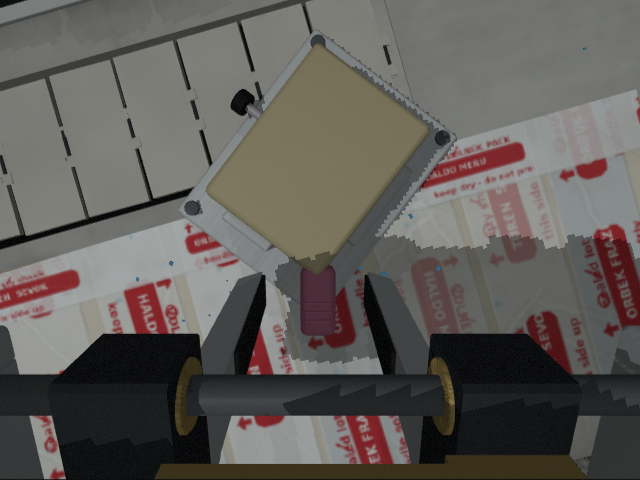

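View pics/side2.png

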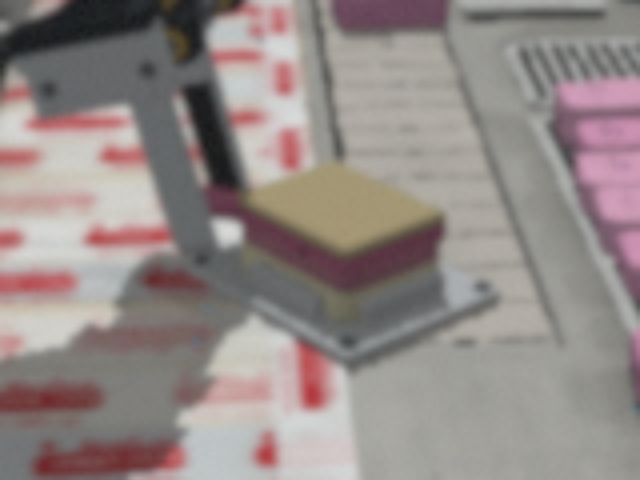

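The ear, at about (318,300) in the wrist view, sits midway between the fingertips at columns 265 and 365. The side view shows the fingers clear of the nest, so I'll close.

send_rows([
  [0,0,0,-0.001,0.001,0,-0.5],
  [0,0,0,-0.001,0.001,0,-1],
  [0,0,0,-0.001,0.001,0,-1],
  [0,0,0,-0.001,0.001,0,-1],
  [0,0,0,-0.001,0.001,0,-1],
  [0,0,0,-0.001,0.001,0,-1],
], force=50)

```text
time_s: 3.05
ee_pos: [0.5046, -0.0711, 0.0408]
eef_rot: [-3.141, -0.262, -0.278]
force: [2.6, 2.3, -1.0]
grip_width: 0.0152
```

```bash
python3 - <<'E'
from tgt import *
delta([.505,-.0715,.041],np.radians(-15.9),np.radians(15))
o=ctrl.get_obs(); print(o['moment'])
R0=Ro.from_euler('xyz',o['eef_rot']); p0=o['ee_pos']
pv=np.array([.6215,-.1045,.030]); ax=R0.apply([0,1,0]); print(ax)
for th in [1,2,4,6,8,10,12,15,18,21,24,27,30,33,36,40]:
    Q=Ro.from_rotvec(-np.radians(th)*ax)
    p=pv+Q.apply(p0-pv); print(th,np.round(R0.inv().apply(p-p0),4),np.round(p,3))
E
```

```text
3.05 [ 0.5046 -0.0711  0.0408] [-3.141 -0.262 -0.278] [ 2.6  2.3 -1. ] 0.015162096861337944 [-0.2   0.35  1.98 -0.04  0.56  1.67]
rotvec [-0.01 -0.02 -0.02] shift [ 0.0006  0.0002 -0.0001]
[ 0.30769085 -0.20455466 -0.05955306]
[-2.74232714e-01 -9.61663314e-01 -2.97255256e-04]
1 [ 0.0007  0.     -0.002 ] [ 0.505 -0.071  0.043]
2 [ 0.0015 -0.     -0.004 ] [ 0.505 -0.071  0.045]
4 [ 0.0032 -0.     -0.0079] [ 0.506 -0.071  0.049]
6 [ 0.005  -0.     -0.0118] [ 0.506 -0.072  0.053]
8 [ 0.0069 -0.     -0.0156] [ 0.507 -0.072  0.058]
10 [ 0.009  -0.     -0.0193] [ 0.508 -0.072  0.062]
12 [ 0.0112 -0.     -0.0229] [ 0.509 -0.072  0.066]
15 [ 0.0148 -0.     -0.0282] [ 0.511 -0.073  0.072]
18 [ 0.0186  0.     -0.0334] [ 0.513 -0.074  0.078]
21 [ 0.0226  0.     -0.0383] [ 0.516 -0.074  0.084]
24 [ 0.027  0.    -0.043] [ 0.519 -0.075  0.089]
27 [ 0.0315  0.     -0.0475] [ 0.522 -0.076  0.095]
30 [ 0.0363  0.     -0.0517] [ 0.525 -0.077  0.1  ]
33 [ 0.0413 -0.     -0.0557] [ 0.529 -0.078  0.105]
36 [ 0.0465  0.     -0.0594] [ 0.533 -0.079  0.11 ]
40 [ 0.0538  0.     -0.0639] [ 0.539 -0.081  0.116]
```

send_rows([
  [0,-1,0,0.0007,0,-0.002,-1],
  [0,-2,0,0.0015,0,-0.004,-1],
  [0,-3,0,0.0023,0,-0.006,-1],
  [0,-4,0,0.0032,0,-0.0079,-1],
  [0,-5,0,0.0041,0,-0.0099,-1],
  [0,-6,0,0.005,0,-0.0118,-1],
  [0,-6,0,0.005,0,-0.0118,-1],
], force=55)

```text
time_s: 3.75
ee_pos: [0.5068, -0.072, 0.0541]
eef_rot: [-3.142, -0.158, -0.278]
force: [2.9, -3.0, -0.4]
grip_width: 0.0154
```

```bash
python3 - <<'E'
from tgt import *
delta([.506,-.0715,.053],np.radians(-15.9),np.radians(9))
o=ctrl.get_obs(); print(o['moment'])
c=ctrl.camera('side'); cv2.imwrite(f'pics/side3.png',cv2.resize(c['pixels'][220:340,240:400,::-1],None,fx=5,fy=5,interpolation=cv2.INTER_CUBIC))
E
```

```text
3.75 [ 0.5068 -0.072   0.0541] [-3.142 -0.158 -0.278] [ 2.9 -3.  -0.4] 0.015440304438032687 [-0.21  0.36  1.89 -0.02  0.73  1.65]
rotvec [ 0.   -0.05 -0.02] shift [-0.0011 -0.0003  0.001 ]
[-0.48457747 -0.40430185 -0.13462997]
```

View pics/side3.png

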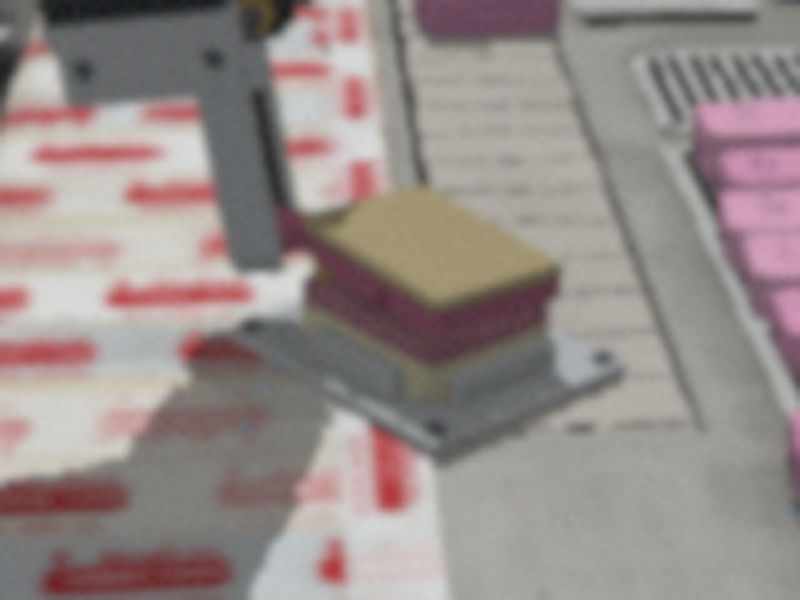

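```bash
python3 - <<'E'
from tgt import *
c=ctrl.camera('side')
for X in [(.6215,-.1045,.030),(.6215,-.1045,.046),(.569,-.1435,.030)]:
    p=proj(c,X); print(p,(p-[240,220])*5)
im=c['pixels'][255:315,280:380,::-1]
cv2.imwrite('pics/side3b.png',cv2.resize(im,None,fx=8,fy=8,interpolation=cv2.INTER_CUBIC)[:, :])
for X in [(.6215,-.1045,.030),(.6215,-.1045,.046)]: print((proj(c,X)-[280,255])*8)
E
```

```text
[352.0909691  279.36768033] [560.45484552 296.83840167]
[352.22525981 271.82986915] [561.12629904 259.14934575]
[326.42441546 289.46986218] [432.12207732 347.34931091]
[576.72775282 194.94144267]
[577.80207847 134.6389532 ]
```

View pics/side3b.png

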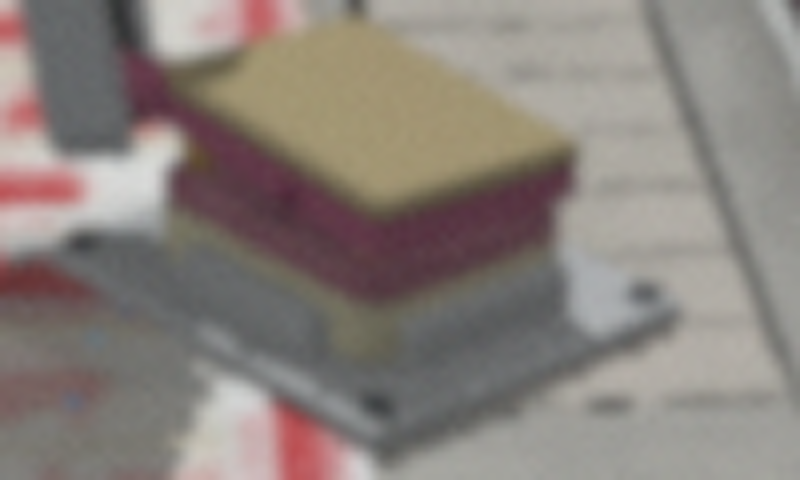

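```bash
cat > arc.py <<'E'
from tgt import *
def arc(ths,back=0.001,lift=0):
    o=ctrl.get_obs(); R=Ro.from_euler('xyz',o['eef_rot']); pm=o['ee_pos']
    R0=Ro.from_euler('xyz',[-3.1415,-0.262,-0.278]); p0=np.array([.5046,-.0711,.0408])
    pv=np.array([.6215,-.1045,.030]); ax=R0.apply([0,1,0]); d=np.array([.961,-.274,0])
    for th in ths:
        Q=Ro.from_rotvec(-np.radians(th)*ax); p=pv+Q.apply(p0-pv)-back*d+[0,0,lift]; R1=Q*R0
        print(th,np.round((R.inv()*R1).as_rotvec(degrees=True),1),np.round(R.inv().apply(p-pm),4),np.round(p,3))
E
python3 -c "
from arc import *
arc([7,8,9,10,11,12,13,14,15,16])"
```

```text
7 [ 0.  -1.1  0. ] [-0.0008 -0.0002 -0.0018] [ 0.506 -0.071  0.056]
8 [ 0.  -2.1  0. ] [ 0.     -0.0002 -0.0038] [ 0.506 -0.072  0.058]
9 [ 0.  -3.1  0. ] [ 0.0008 -0.0002 -0.0058] [ 0.507 -0.072  0.06 ]
10 [ 0.  -4.1  0. ] [ 0.0017 -0.0002 -0.0077] [ 0.507 -0.072  0.062]
11 [ 0.  -5.1  0. ] [ 0.0026 -0.0002 -0.0097] [ 0.508 -0.072  0.064]
12 [ 0.  -6.1  0. ] [ 0.0035 -0.0002 -0.0116] [ 0.508 -0.072  0.066]
13 [ 0.  -7.1  0. ] [ 0.0045 -0.0002 -0.0135] [ 0.509 -0.072  0.068]
14 [ 0.  -8.1  0. ] [ 0.0054 -0.0002 -0.0154] [ 0.51  -0.073  0.07 ]
15 [ 0.  -9.1  0. ] [ 0.0065 -0.0002 -0.0172] [ 0.51  -0.073  0.072]
16 [  0.  -10.1   0. ] [ 0.0075 -0.0002 -0.0191] [ 0.511 -0.073  0.074]
```

send_rows([
  [0,-1.1,0,-0.0006,0,-0.002,-1],
  [0,-2.1,0,0,0,-0.004,-1],
  [0,-3.1,0,0.0008,0,-0.006,-1],
  [0,-4.1,0,0.0017,0,-0.0077,-1],
  [0,-5.1,0,0.0026,0,-0.0097,-1],
  [0,-6.1,0,0.0035,0,-0.0116,-1],
  [0,-7.1,0,0.0045,0,-0.0135,-1],
  [0,-8.1,0,0.0054,0,-0.0154,-1],
])

```text
time_s: 4.65
ee_pos: [0.5098, -0.0727, 0.0698]
eef_rot: [-3.141, -0.018, -0.278]
force: [7.1, -4.2, -3.7]
grip_width: 0.0154
```

```bash
python3 - <<'E'
from arc import *
o=ctrl.get_obs(); print(o['moment'],o['force'],o['ee_pos'],o['eef_rot'])
c=ctrl.camera('side')
im=c['pixels'][240:315,280:380,::-1]
cv2.imwrite('pics/side4.png',cv2.resize(im,None,fx=8,fy=8,interpolation=cv2.INTER_CUBIC)[:, :])
for X in [(.6215,-.1045,.030),(.6215,-.1045,.046)]: print((proj(c,X)-[280,240])*8)
arc([15,16,17,18,19,20,21,22,23,24,26,28,30,32,34,36,38,40])
E
```

```text
[-0.69082102 -1.36899973 -0.11603598] [ 7.1167265  -4.16338936 -3.7014827 ] [ 0.50978046 -0.07273743  0.06982687] [-3.14147978 -0.01776994 -0.27763831]
[576.72775282 314.94144267]
[577.80207847 254.6389532 ]
15 [-0. -1.  0.] [ 0.0002 -0.0002 -0.0017] [ 0.51  -0.073  0.072]
16 [ 0. -2.  0.] [ 0.001  -0.0002 -0.0037] [ 0.511 -0.073  0.074]
17 [ 0. -3.  0.] [ 0.0018 -0.0002 -0.0057] [ 0.512 -0.073  0.076]
18 [ 0. -4.  0.] [ 0.0027 -0.0002 -0.0076] [ 0.513 -0.073  0.078]
19 [ 0. -5.  0.] [ 0.0036 -0.0002 -0.0096] [ 0.513 -0.074  0.08 ]
20 [ 0. -6.  0.] [ 0.0045 -0.0002 -0.0115] [ 0.514 -0.074  0.082]
21 [ 0. -7.  0.] [ 0.0054 -0.0002 -0.0134] [ 0.515 -0.074  0.084]
22 [ 0. -8.  0.] [ 0.0064 -0.0002 -0.0153] [ 0.516 -0.074  0.086]
23 [ 0. -9.  0.] [ 0.0074 -0.0002 -0.0172] [ 0.517 -0.075  0.087]
24 [  0. -10.   0.] [ 0.0085 -0.0002 -0.019 ] [ 0.518 -0.075  0.089]
26 [  0. -12.   0.] [ 0.0107 -0.0002 -0.0227] [ 0.52  -0.076  0.093]
28 [  0. -14.   0.] [ 0.013  -0.0002 -0.0262] [ 0.522 -0.076  0.097]
30 [  0. -16.   0.] [ 0.0155 -0.0002 -0.0297] [ 0.524 -0.077  0.1  ]
32 [  0. -18.   0.] [ 0.018  -0.0002 -0.0331] [ 0.527 -0.077  0.104]
34 [  0. -20.   0.] [ 0.0207 -0.0002 -0.0364] [ 0.529 -0.078  0.107]
36 [  0. -22.   0.] [ 0.0235 -0.0002 -0.0396] [ 0.532 -0.079  0.11 ]
38 [  0. -24.   0.] [ 0.0264 -0.0002 -0.0428] [ 0.535 -0.08   0.113]
40 [  0. -26.   0.] [ 0.0294 -0.0002 -0.0458] [ 0.538 -0.081  0.116]
```

View pics/side4.png

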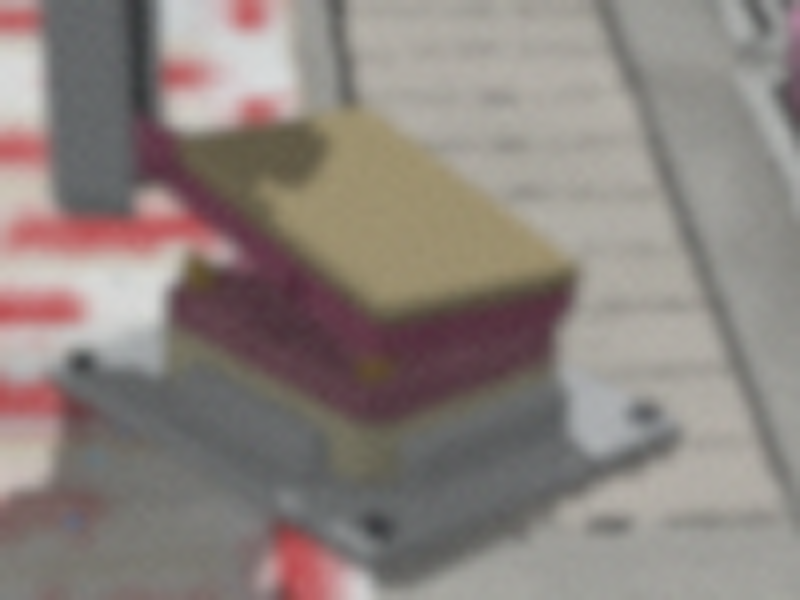

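The corner is up about 26 mm, with the brass studs showing at (370,365) and (200,270), and the far corner is still seated near (575,290). The readings show a slight forward pull, so I'll drop the 1 mm bias and continue.

send_rows([
  [0,-2,0,0.0018,0,-0.0037,-1],
  [0,-4,0,0.0036,0,-0.0076,-1],
  [0,-6,0,0.0055,0,-0.0115,-1],
  [0,-8,0,0.0074,0,-0.0153,-1],
  [0,-10,0,0.0095,0,-0.019,-1],
  [0,-12,0,0.0117,0,-0.0227,-1],
  [0,-14,0,0.014,0,-0.0262,-1],
  [0,-16,0,0.0165,0,-0.0297,-1],
])

```text
time_s: 5.5
ee_pos: [0.5243, -0.0769, 0.0995]
eef_rot: [3.141, 0.265, -0.278]
force: [0.1, -2.1, -0.6]
grip_width: 0.0154
```

```bash
python3 - <<'E'
from arc import *
o=ctrl.get_obs(); print(o['moment'],o['force'],o['ee_pos'],o['eef_rot'],o['qpos'].round(2))
c=ctrl.camera('side')
im=c['pixels'][240:315,280:380,::-1]
cv2.imwrite('pics/side5.png',cv2.resize(im,None,fx=8,fy=8,interpolation=cv2.INTER_CUBIC)[:, :])
arc([30,32,34,36,38],0)
arc([36,38],0,.1)
R=Ro.from_euler('xyz',o['eef_rot']); print('up in tool',R.inv().apply([0,0,1]),'d in tool',R.inv().apply([.961,-.274,0]))
E
```

```text
[-0.42420963 -0.37509471 -0.03214301] [ 0.13490782 -2.06994872 -0.64280025] [ 0.52425844 -0.0769103   0.09949375] [ 3.14142612  0.26494315 -0.27759983] [-0.22  0.54  1.52  0.01  1.35  1.62]
30 [0.  0.3 0. ] [ 0.0005 -0.0002 -0.0004] [ 0.525 -0.077  0.1  ]
32 [ 0.  -1.7  0. ] [ 0.002  -0.0002 -0.0044] [ 0.528 -0.078  0.104]
34 [ 0.  -3.7  0. ] [ 0.0036 -0.0002 -0.0084] [ 0.53  -0.078  0.107]
36 [ 0.  -5.7  0. ] [ 0.0054 -0.0002 -0.0122] [ 0.533 -0.079  0.11 ]
38 [ 0.  -7.7  0. ] [ 0.0073 -0.0002 -0.016 ] [ 0.536 -0.08   0.113]
36 [ 0.  -5.7  0. ] [-0.0209 -0.0002 -0.1087] [ 0.533 -0.079  0.21 ]
38 [ 0.  -7.7  0. ] [-0.019  -0.0002 -0.1125] [ 0.536 -0.08   0.213]
up in tool [-2.61854399e-01  1.60727342e-04 -9.65107376e-01] d in tool [ 9.64430118e-01  1.93472263e-04 -2.61670612e-01]
```

View pics/side5.png

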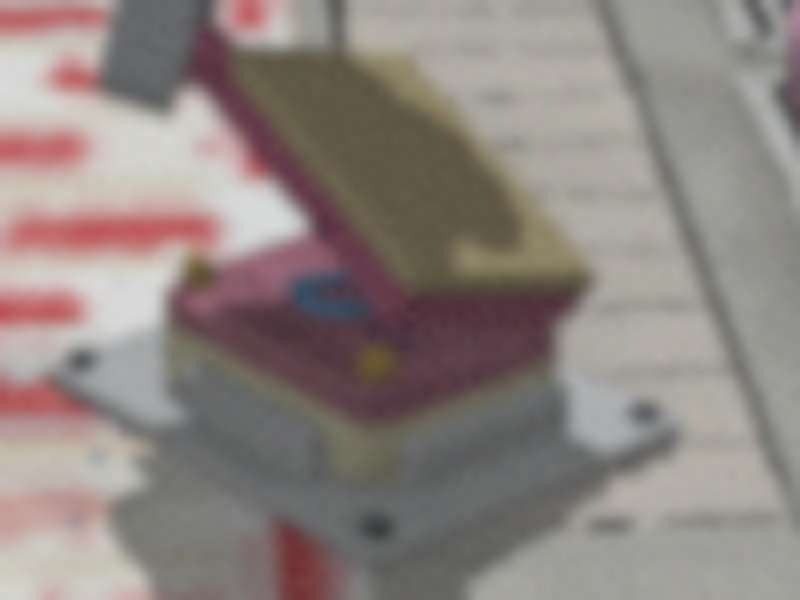

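The blue ring stays flat on the lower half at about (330,295), and the half is tipped about 30°. Next I'll tip a bit more and lift off.

send_rows([
  [0,-2,0,0.002,0,-0.0044,-1],
  [0,-4,0,0.0036,0,-0.0084,-1],
  [0,-6,0,0.0054,0,-0.0122,-1],
  [0,-8,0,0.0073,0,-0.016,-1],
  [0,-8,0,0.006,0,-0.0208,-1],
  [0,-8,0,0.0034,0,-0.0305,-1],
  [0,-8,0,-0.0006,0,-0.045,-1],
  [0,-8,0,-0.0058,0,-0.0643,-1],
])

```text
time_s: 6.35
ee_pos: [0.5346, -0.0798, 0.1642]
eef_rot: [-3.142, 0.403, -0.278]
force: [-0.6, -0.5, -0.6]
grip_width: 0.0155
```

```bash
python3 - <<'E'
from arc import *
o=ctrl.get_obs(); print(o['moment'],o['force'],o['ee_pos'],o['eef_rot'],o['qpos'].round(2))
c=ctrl.camera('side')
cv2.imwrite('pics/side6.png',cv2.resize(c['pixels'][200:320,240:400,::-1],None,fx=5,fy=5,interpolation=cv2.INTER_CUBIC))
arc([38,40],0,.12)
arc([38,40],0,.13)
E
```

```text
[-0.00390702 -0.17659131  0.05710998] [-0.64890842 -0.45754835 -0.6211337 ] [ 0.53462876 -0.07979039  0.16419878] [-3.14157987  0.40297717 -0.2775189 ] [-0.23  0.57  1.34  0.02  1.64  1.62]
38 [-0.  -0.2  0. ] [-0.0254 -0.     -0.0603] [ 0.536 -0.08   0.233]
40 [-0.  -2.2  0. ] [-0.0238 -0.     -0.0642] [ 0.539 -0.081  0.236]
38 [-0.  -0.2  0. ] [-0.0293 -0.     -0.0695] [ 0.536 -0.08   0.243]
40 [-0.  -2.2  0. ] [-0.0277 -0.     -0.0735] [ 0.539 -0.081  0.246]
```

View pics/side6.png

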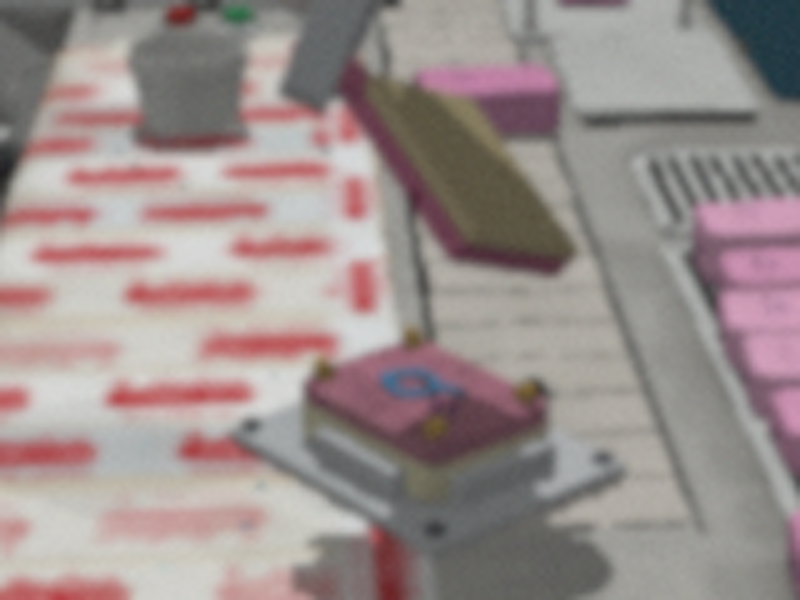

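The half is clear of all four studs, and the ring is still at its place near (415,385). I'll raise it further and tip it a little more.

send_rows([
  [0,-0.5,0,-0.008,0,-0.02,-1],
  [0,-1,0,-0.016,0,-0.04,-1],
  [0,-2,0,-0.023,0,-0.06,-1],
  [0,-2.2,0,-0.0277,0,-0.0735,-1],
  [0,-2.2,0,-0.0277,0,-0.0735,-1],
  [0,-2.2,0,-0.0277,0,-0.0735,-1],
  [0,-2.2,0,-0.0277,0,-0.0735,-1],
  [0,-2.2,0,-0.0277,0,-0.0735,-1],
])

```text
time_s: 7.2
ee_pos: [0.538, -0.0808, 0.2408]
eef_rot: [3.142, 0.443, -0.278]
force: [0.7, -0.1, -0.6]
grip_width: 0.0153
```

```bash
python3 - <<'E'
from arc import *
o=ctrl.get_obs(); print(o['time_s'],o['moment'],o['force'],o['ee_pos'],o['eef_rot'],np.abs(o['joint_vel']).max())
c=ctrl.camera('side'); pickle.dump(c,open('s7.pkl','wb'))
cv2.imwrite('pics/side7.png',cv2.resize(c['pixels'][180:300,240:400,::-1],None,fx=5,fy=5,interpolation=cv2.INTER_CUBIC))
c=ctrl.camera('top'); cv2.imwrite('pics/top7.png',c['pixels'][:,:,::-1]); pickle.dump(c,open('t7.pkl','wb'))
E
```

```text
7.2 [ 0.00820708 -0.17049337  0.01110899] [ 0.65925575 -0.07785021 -0.62973193] [ 0.5379891  -0.08084951  0.24076991] [ 3.14153539  0.44260346 -0.27766841] 0.006641055756521329
```

View pics/side7.png

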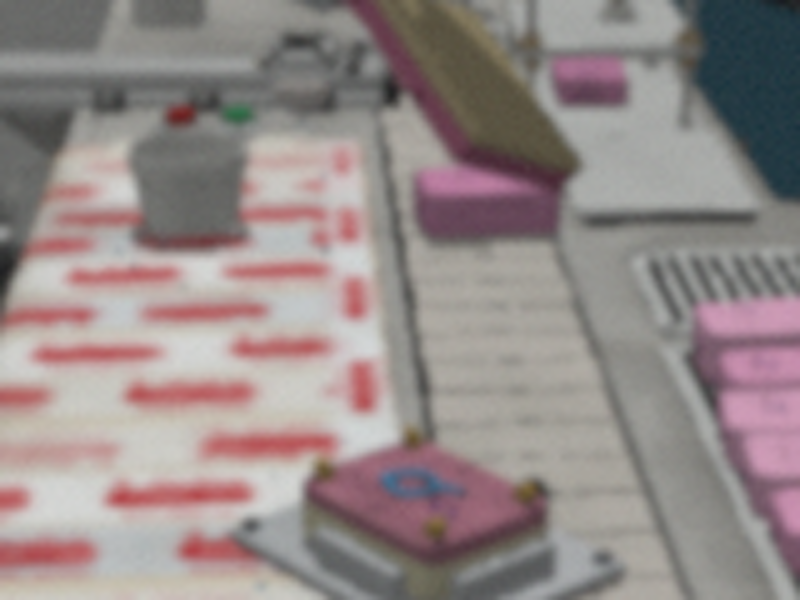

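View pics/top7.png

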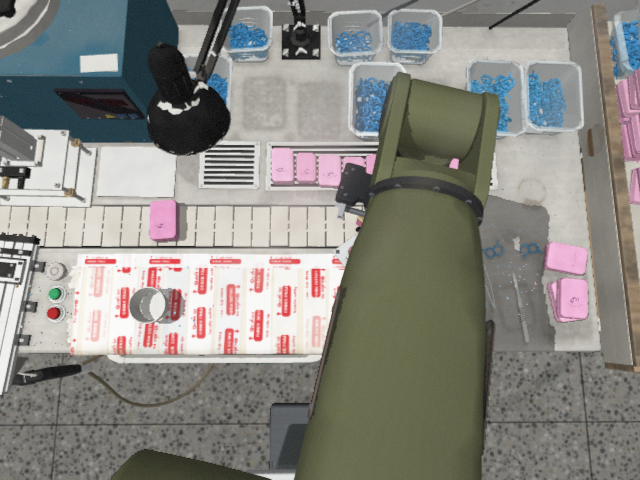

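```bash
python3 - <<'E'
from arc import *
o=ctrl.get_obs(); print(o['time_s'],np.abs(o['joint_vel']).max())
c=pickle.load(open('s7.pkl','rb'))
R=Ro.from_euler('xyz',o['eef_rot']); R0=Ro.from_euler('xyz',[-3.1415,-0.262,-0.278]); Q=R*R0.inv(); p0=np.array([.5046,-.0711,.0408])
f=lambda X:o['ee_pos']+Q.apply(np.array(X)-p0)
ctr=f([.5695,-.0897,.03]); print('tilt',np.degrees(np.arccos(Q.as_matrix()[2,2])),'centre above seat',ctr[2]-.03)
for n,X in dict(far=[.6215,-.1045,.03],fartop=[.6215,-.1045,.046],right_low=[.569,-.1435,.03],righttop=[.569,-.1435,.046]).items(): print(n,f(X).round(3),(proj(c,f(X))-[240,180])*5)
# ring vs seat
im=c['pixels']; h=cv2.cvtColor(im,cv2.COLOR_RGB2HSV); m=cv2.inRange(h,(95,90,60),(115,255,255)); m[:265]=0;m[290:]=0;m[:,:305]=0;m[:,345:]=0
v,u=np.nonzero(m); print(len(u),'ring mask centre',ray(c,(u.min()+u.max())/2,(v.min()+v.max())/2,.033).round(4), 'seat .5695 -.0897')
E
```

```text
7.3 0.005979907763377844
tilt 40.353246533288996 centre above seat 0.1590574567649118
far [ 0.62  -0.104  0.154] [563.08190143 191.16441489]
fartop [ 0.63  -0.107  0.166] [591.76152319 160.94993537]
right_low [ 0.577 -0.146  0.18 ] [454.32510832 159.3464688 ]
righttop [ 0.587 -0.149  0.192] [484.03228803 126.81312913]
8 ring mask centre [ 0.5639 -0.0913  0.033 ] seat .5695 -.0897
```

```bash
python3 -c "
from station import ctrl
o=ctrl.get_obs(); print(o['time_s'],o['ee_pos'],o['grip_width']); print(ctrl.hand_in())"
```

```text
7.3 [ 0.53810759 -0.08086322  0.24100212] 0.015672795743514555
the job is handed in; nothing more can be done
None
```

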